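# Set up a contactless conductivity reading

### The arm

A 6-joint arm with a two-finger parallel gripper is mounted at the origin on the work surface. World frame = base frame: x ahead of the robot, y to its left, z up, the work surface at z = 0. Lengths are in m, angles in rad, forces in N, time in s.
With the tool pointing down it reaches from about 0.425 to 0.925 m from the base axis. Payload 12.5 kg.
Tool frame: the origin (TCP) lies midway between the tips of the shut fingers; the grasp point (between the pads) lies 19 mm behind it; z points along the fingers, y is the line along which they close (so a half turn about z gives the same grasp; the last joint's range is limited). The gripper opens to 85 mm and grips with 20 to 120 N. Pads are 22 mm wide; open, the fingers measure 114 mm over their backs; the gripper's body (76 mm by 85 mm) begins 54 mm behind the grasp point. The pads swing forward as they close: fully open they stand 13 mm farther back than shut.
Start: joints at [1.137, 0.491, 1.559, -0, 1.092, -0.106], TCP at [0.201, 0.592, 0.203] pointing down, gripper open.
Joint ranges: [-3.1, 3.1], [-0.84, 2.19], [0.05, 2.79], [-1.13, 4.28], [0.06, 2.93], [-2.69, 2.69]. Speed limits (rad/s): [2.22, 2.22, 2.79, 3.14, 3.14, 3.14].

### API

Orientations are given as a unit quaternion [w, x, y, z].
In Python, from workcell import move_ptp, move_linear, movej, command_gripper, dwell, solve_ik, read_state, grab_frame, get_calibration, Unreachable, job_done gives the robot as it stands. The module is installed in compiled form; this text tells all that it offers. Calls block until the motion is done:
- move_ptp(position, orientation): joint-space move of the TCP to a pose.
- move_linear(position, rotation=None, vel=0.15, f_stop=None): straight line of the TCP; rotation=None keeps the orientation; vel is the mean speed in m/s. With f_stop (N) it stops when the force on the tool has changed by that much, and returns True; else False.
- movej(angles): joint-space move.
- command_gripper(opening, force=None): finger opening in m; force is the grip in N (None keeps the last); returns when the fingers have stopped.
- dwell(seconds).
- solve_ik(position, orientation): joint angles nearest the present ones, or None.
- read_state(): the state.
- grab_frame(name): name is "scene" or "top"; returns the picture (420x560x3 uint8, red, green, blue); there is no depth.
- get_calibration(name): a dict with "fx", "fy", "cx", "cy" (pixels), "R" (3x3) and "t" (3): a world point X has camera coordinates R X + t. Camera axes: x right, y down, z forward; pixel columns grow to the right and rows downward; lengths in m; the calibration is good to about 2 mm. A picture is of the moment at which its call begins. get_calibration takes no time and is no camera call.
A pose or a line that the arm cannot do raises Unreachable and nothing moves.
- job_done(): hands the job in; it is judged then, once.
The state is a dict: "clock": time; "joint_positions": joint angles; "qvel": joint speeds; "tau": joint torques, N m; "tcp_pos": TCP position; "eef_rot": TCP orientation; "wrist_force": force on the tool from outside, world axes, zero at the start; "moment": the same for the moment, N m; "opening": finger opening in m; "grasp_force": force on a finger pad.
Only numpy, scipy, OpenCV 4.12 (cv2) and the standard library are available. Lean on these libraries where they do the work, as an engineer would, in place of code of your own. Each camera call takes 0.05 s, during which the arm holds its last target. There are 200 camera calls.

### The job

Get the conductivity tester ready for a reading: stand the round copper slug centred on the small round specimen table, turn the dial on the beige unit so that its pointer meets the raised index bar, and swing the probe arm over the slug until it is against its stop. Leave the square copper block, the jar and the screwdriver where they are.

Things in the scene. Friction and masses are not known exactly. Their poses are not given: they have to be found in the camera images.
- specimen: the round copper slug to be measured: a plain upright cylinder, diameter 40 mm, height 25 mm, about 0.3 kg. Origin at the centre of its underside, z along its axis. It stands loose on the bench, in front of or behind the square copper block.
- table_top (a point): centre of the top face of the round specimen table where the slug is to stand: a steel disc of diameter 48 mm (on a black foot of diameter 56 mm), its top 42 mm above the bench, on a black base plate 150 x 240 x 14 mm fixed to the bench. The point's x and y are level, its y points to the pivot post of the arm.
- swing_pivot (a point): on the vertical pivot axis of the probe arm, level with the arm's upper face, 98 mm above the bench; 110 mm from the axis of the specimen table, along the base plate's +y. The post has a diameter of 20 mm, its collar 28 mm.
- probe_peg (a point): on the arm's upright steel handle peg, 12 mm below its top. The peg: diameter 16 mm, 98 to 134 mm above the bench, 110 mm from the pivot axis, at the end of the arm, a level aluminium bar 16 mm wide and 12 mm thick, its top 98 mm above the bench. Under the peg hangs the black probe head, diameter 32 mm, its underside 76 mm above the bench (9 mm clear of a slug on the table).
- swing (a joint): angle of the probe arm about its vertical pivot, rad: 0 = against its stop with the peg right above the specimen table's centre, growing as the arm swings clockwise seen from above, away from the table and towards the robot, up to 1.7. It starts swung out by 0.9 to 1.5. Light friction (about 0.6 N at the peg); it stays where it is left.
- dial (a joint): angle of the dial, rad, growing clockwise seen from above, 0 to 4.4; the pointer meets the index bar at 2.2. It starts between 0.2 and 1.2, so it needs a clockwise turn of 1.0 to 2.0. Light friction (0.05 N m); it stays where it is left.
- dial_grip (a point): on the dial's vertical axis, 82 mm above the bench, in its black bar grip: 70 mm long, 16 mm thick, 59 to 91 mm above the bench, lying along the pointer line (pointer on the point's -x side, marked by a white line from the axis). Below it a round skirt, diameter 88 mm, top at 59 mm, on the centre of the beige unit, 170 x 170 x 50 mm, fixed to the bench.
- dial_pointer (a point): tip of the dial's pointer nose, 55 mm from the dial's axis, 56 mm above the bench; it turns with the dial.
- dial_index (a point): inner end of the raised black index bar fixed on top of the beige unit, 55 mm from the dial's axis; the bar is 26 mm long, 7 mm wide and 6 mm high and runs radially outwards, from 56 to 82 mm from the axis. The pointer nose meets its inner end when their centre lines line up. Small painted ticks round the dial mean nothing here.
- square_block: bystander: square copper block 36 x 36 x 25 mm, standing loose near the slug; origin at the centre of its underside. Leave it.
- jar: bystander: small jar, diameter 60 mm, height 80 mm, behind the work; origin at the centre of its underside. Leave it.
- screwdriver: bystander: screwdriver 170 mm long with a black handle, lying behind the work; origin at the middle of its underside, its x along the tool. Leave it.
Mind the look-alikes: they are no part of the job. Leave any yellow look-alike of the specimen alone.

How it is judged:
At the end, for the whole second after the job is handed in: The slug stands upright and at rest on the specimen table, within 7 mm of its centre; the dial's pointer tip is within 5 mm of the index bar's inner end (about 5 degrees); the probe arm is within 0.06 rad (about 3 degrees) of its stop, over the slug (horizontal distance between specimen and table_top below 0.007 m and z of specimen in the frame of table_top between -0.003 and 0.003 m and angle between specimen's own z axis and vertical below 0.08 rad and linear speed of specimen below 0.02 m/s and horizontal distance between dial_pointer and dial_index below 0.005 m and value of joint swing below 0.06 rad); the robot touches nothing.
It fails at once if the square copper block is moved by more than 20 mm (distance of square_block from where it was at the start of the episode above 0.02 m).
It fails at once if the jar is moved by more than 20 mm (distance of jar from where it was at the start of the episode above 0.02 m).
It fails at once if the screwdriver is moved by more than 20 mm (distance of screwdriver from where it was at the start of the episode above 0.02 m).
It also fails if it takes over 72 s, if anything falls off the work surface, if the arm or the gripper's body presses on something with over 40 N, if the wrist force passes 120 N, or if a joint passes its speed limit or range.

## Working session

There is one attempt and no reset: what is moved stays moved. The work goes in short steps, each a Python script; the robot and the scene stay as the last script left them, time stands still between calls to the robot, and variables do not carry over. Pictures are saved under pics/ and viewed, at most 12 in all, crops included, and the job is handed in when it is done.

```bash
mkdir -p pics
python3 - <<'E'
from workcell import *
import cv2,numpy as np
for n in("scene","top"):
    f=grab_frame(n); cv2.imwrite(f"pics/{n}0.png",cv2.resize(f[:,:,::-1],None,fx=1.42,fy=1.42,interpolation=cv2.INTER_CUBIC)); cv2.imwrite(f"{n}_raw.png",f[:,:,::-1])
    c=get_calibration(n);print(n,c, -np.array(c["R"]).T@c["t"])
s=read_state();print(s["clock"],s["eef_rot"],s["opening"])
E
```

```text
scene {'fx': 419.7093821235785, 'fy': 419.7093821235785, 'cx': 280.8399861137077, 'cy': 208.06290775933715, 'R': array([[ 0.61037734,  0.79202209, -0.01185381],
       [ 0.67304769, -0.52646346, -0.51946418],
       [-0.4176677 ,  0.30909099, -0.85441   ]]), 't': array([-0.39329523, -0.35620587,  1.29200031])} [ 1.01942883 -0.27537652  0.91419975]
top {'fx': 385.85762799213563, 'fy': 385.85762799213563, 'cx': 279.89489519888326, 'cy': 217.032277225108, 'R': array([[ 0.01763648, -0.99927472,  0.0337488 ],
       [-0.99111159, -0.02192394, -0.13121415],
       [ 0.13185889, -0.03113467, -0.99077942]]), 't': array([-0.0213582 ,  0.61925213,  0.75010985])} [0.51521599 0.01558816 0.82516887]
0.1 [-1.43746442e-04  1.63163848e-01  9.86598859e-01 -4.78301289e-04] 0.085368374431242
```

View pics/scene0.png

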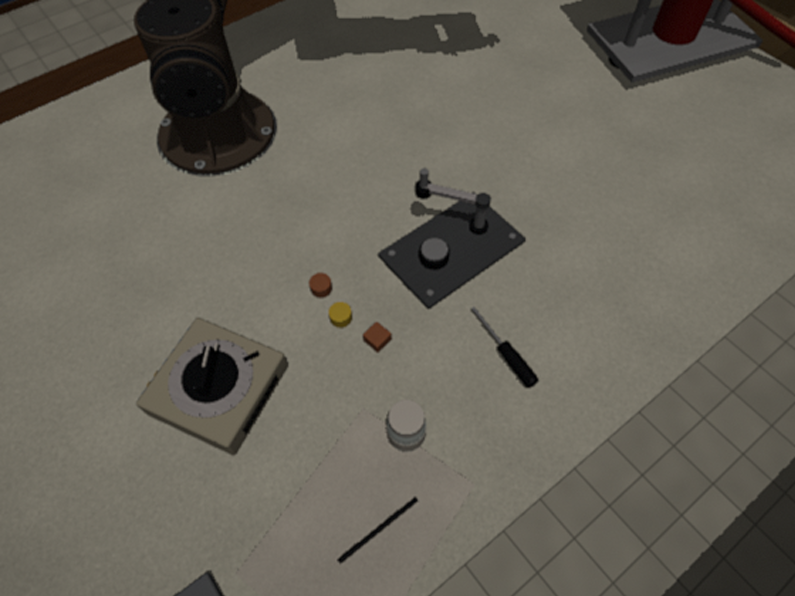

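View pics/top0.png

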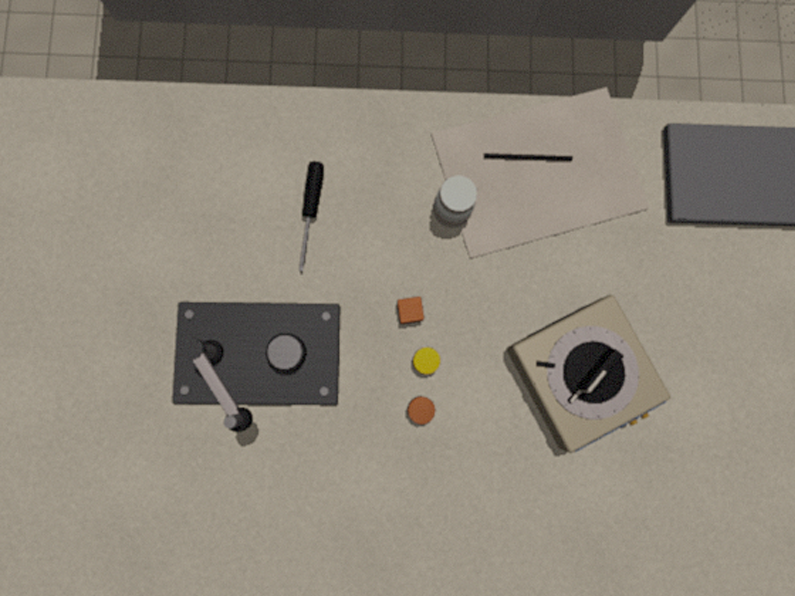

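Candidates in the top view: copper round slug (421,410), yellow round look-alike (427,361), square copper block (411,310). I choose the round copper one at (421,410) and check it in a crop.

Run:
```python
import cv2
f=cv2.imread("top_raw.png")
def crop(n,x0,x1,y0,y1,k):
    c=cv2.resize(f[y0:y1,x0:x1],None,fx=k,fy=k,interpolation=cv2.INTER_CUBIC); c=cv2.convertScaleAbs(c,alpha=1.6)
    for x in range(x0,x1):
        if x%10==0: cv2.line(c,((x-x0)*k,0),((x-x0)*k,6),(0,255,0)); x%20==0 and cv2.putText(c,str(x),((x-x0)*k,18),0,.35,(0,255,0))
    for y in range(y0,y1):
        if y%10==0: cv2.line(c,(0,(y-y0)*k),(6,(y-y0)*k),(0,255,0)); cv2.putText(c,str(y),(8,(y-y0)*k+4),0,.35,(0,255,0))
    cv2.imwrite(n,c)
crop("pics/c1.png",118,318,200,310,4)
crop("pics/c2.png",352,474,203,321,5)
```

```text
(no output)
```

View pics/c1.png

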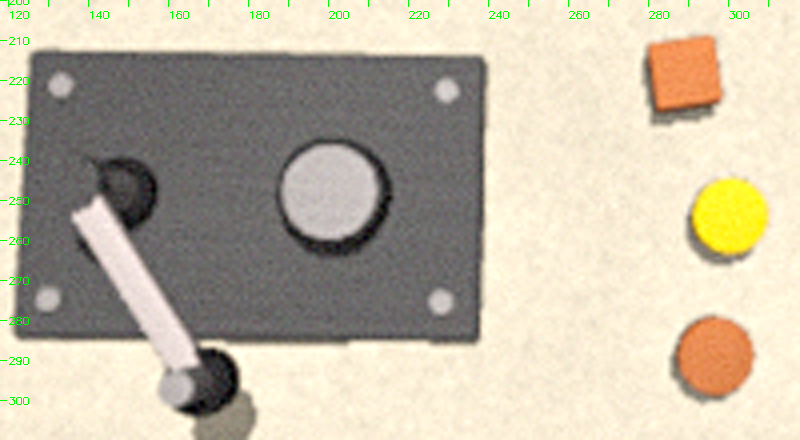

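View pics/c2.png

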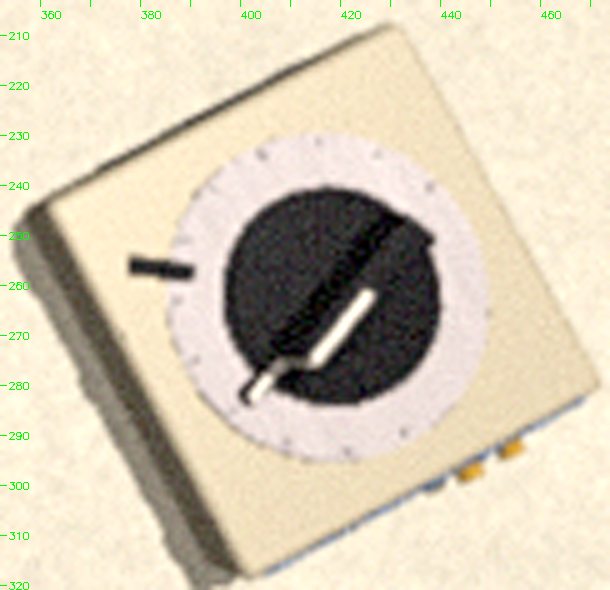

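Crop 1 shows the chosen round copper slug, top face at raw (296.5,289). It also shows the table disc (200.5,248), the peg top (162,297), and the plate corners (126,213), (239,214), (237.5,285), (122,284.5). Crop 2 shows the pointer tip (402,283), the index inner end (390.5,257) and the skirt centre (418.4,262).

```bash
cat > h.py <<'E'
from workcell import *
import numpy as np,cv2
from scipy.spatial.transform import Rotation as Ro
def ray(n,p,z):
    c=get_calibration(n);R=np.array(c["R"]);o=-R.T@c["t"]
    d=R.T@[(p[0]-c["cx"])/c["fx"],(p[1]-c["cy"])/c["fy"],1]
    return o+d*(z-o[2])/d[2]
def down(a):  # tool down, closing line (y) at world angle a
    y=np.array([np.cos(a),np.sin(a),0]);z=np.array([0,0,-1.]);x=np.cross(y,z)
    return Ro.from_matrix(np.c_[x,y,z]).as_quat()[[3,0,1,2]]
def blob(img,box,lo,hi):
    x0,x1,y0,y1=box;h=cv2.cvtColor(img[y0:y1,x0:x1],cv2.COLOR_BGR2HSV)
    _,_,s,c=cv2.connectedComponentsWithStats(cv2.inRange(h,lo,hi));i=1+s[1:,4].argmax()
    return c[i]+[x0,y0],s[i,4]
E
python3 - <<'E'
from h import *
np.set_printoptions(precision=4,suppress=True)
t=cv2.imread("top_raw.png");s=cv2.imread("scene_raw.png")
b,a=blob(t,(283,312,275,303),(0,110,60),(15,255,255));print("slug top",b,a,ray("top",b,.025))
b2,a=blob(s,(212,238,188,212),(0,80,30),(15,255,255));print("slug scene",b2,a,ray("scene",b2,.0155))
b,a=blob(t,(185,217,230,266),(0,0,85),(180,60,255));T=ray("top",b,.042);print("table",b,a,T)
b2,a=blob(s,(290,320,165,190),(0,0,75),(180,60,255));print("table scene",b2,a,ray("scene",b2,.042))
C=[ray("top",p,.014) for p in((126,213),(239,214),(237.5,285),(122,284.5))]
print("plate c",np.mean(C,0),"yang",[np.degrees(np.arctan2(*(v[1::-1]))) for v in (C[0]-C[1],C[3]-C[2],)],np.degrees(np.arctan2(*((C[0]-C[3])[1::-1]))))
P=ray("top",(162.2,297),.134);print("peg",P,np.linalg.norm((P-T)[:2]))
D=ray("top",(418.4,262.2),.059)
q=[ray("top",p,.05) for p in((360.5,243.5),(432,207.5),(471.5,279),(402,318))];print("unit c",np.mean(q,0), "skirt",D)
I=ray("top",(390.4,257.2),.056);Io=ray("top",(378.4,256),.056);N=ray("top",(401.5,283),.056)
A=ray("top",(425.6,261.6),.091);B=ray("top",(415,275.5),.091)
an=lambda v:np.degrees(np.arctan2(v[1],v[0]))
print("idx",I,np.linalg.norm((I-D)[:2]),an(I-D),an(Io-I),"ptr",N,np.linalg.norm((N-D)[:2]),an(N-D),"line",A,B,an(B-A))
E
```

```text
slug top [296.2131 288.6323] 291 [ 0.4747 -0.0456  0.025 ]
slug scene [225.2685 200.162 ] 216 [ 0.4745 -0.0471  0.0155]
table [199.9093 247.5   ] 452 [0.554 0.151 0.042]
table scene [305.5373 174.9104] 201 [0.5535 0.1503 0.042 ]
plate c [0.5522 0.1939 0.014 ] yang [np.float64(90.76919337894208), np.float64(90.68329567466331)] 0.840321072077662
peg [0.4622 0.1965 0.134 ] 0.10250569312099715
unit c [ 0.534  -0.2868  0.05  ] skirt [ 0.5323 -0.2869  0.059 ]
idx [ 0.5413 -0.2315  0.056 ] 0.05605803519181537 80.76672578439181 85.41887178182748 ptr [ 0.4906 -0.2528  0.056 ] 0.05382200989465006 140.71850067602287 line [ 0.533  -0.2882  0.091 ] [ 0.5063 -0.2669  0.091 ] 141.39654893504795
```

```bash
cat >> h.py <<'E'
def best(p,a):
    c=[(abs(q[5]),b) for b in(a,a+np.pi) if (q:=solve_ik(p,down(b))) is not None]
    return min(c)[1]
def st(*k):
    s=read_state();print(*[(x,np.round(s[x],4)) for x in ("clock",)+k])
E
python3 - <<'E'
from h import *
S=np.array([.4746,-.0463]);T=np.array([.5538,.1507])
a=best([*S,.15],np.pi/2);print(a)
move_ptp([*S,.15],down(a))
move_linear([*S,.006],vel=.12,f_stop=15); st("tcp_pos","wrist_force")
command_gripper(.03,40); st("opening","grasp_force")
move_linear([*S,.16],vel=.2); st("opening","wrist_force")
move_ptp([*T,.16],down(a))
move_linear([*T,.07],vel=.15); st("opening","tcp_pos")
cv2.imwrite("raw2.png",grab_frame("top")[:,:,::-1]);f=grab_frame("scene")
cv2.imwrite("pics/c3.png",cv2.resize(f[130:230,240:390,::-1],None,fx=5,fy=5,interpolation=cv2.INTER_CUBIC))
E
```

```text
4.71238898038469
('clock', np.float64(3.9167)) ('tcp_pos', array([ 0.4749, -0.0463,  0.0065])) ('wrist_force', array([ 0.2037, -0.2878, -0.4547]))
('clock', np.float64(4.4917)) ('opening', np.float64(0.0298)) ('grasp_force', np.float64(0.0))
('clock', np.float64(5.4083)) ('opening', np.float64(0.0301)) ('wrist_force', array([-0.3849,  0.1603, -0.5134]))
('clock', np.float64(7.0167)) ('opening', np.float64(0.0304)) ('tcp_pos', array([0.5542, 0.1502, 0.0707]))
```

View pics/c3.png

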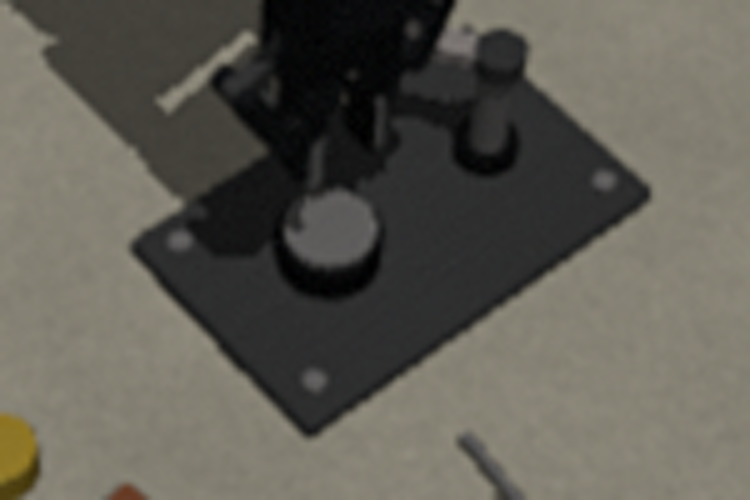

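The crop shows empty fingers over the table at (330,200), so the grasp missed. I'll look for the slug again.

Run:
```python
from h import *
move_linear([.5542,.1502,.16],vel=.2)
f=cv2.cvtColor(grab_frame("top"),cv2.COLOR_RGB2BGR);cv2.imwrite("raw3.png",f)
g=cv2.cvtColor(grab_frame("scene"),cv2.COLOR_RGB2BGR);cv2.imwrite("raw3s.png",g)
c=np.hstack([f[200:310,260:330],g[180:250,205:290].copy() if 0 else cv2.resize(g[180:260,205:285],(110,110),interpolation=cv2.INTER_CUBIC)])
cv2.imwrite("pics/c4.png",cv2.convertScaleAbs(cv2.resize(c,None,fx=4,fy=4,interpolation=cv2.INTER_CUBIC),alpha=1.5))
try:
    b,a=blob(f,(270,325,265,310),(0,110,60),(15,255,255));print(b,a,ray("top",b,.025))
except Exception as e:print(e)
st()
```

```text
[296.19587629 288.64604811] 291 [ 0.47468862 -0.0455226   0.025     ]
('clock', np.float64(7.8167))
```

View pics/c4.png

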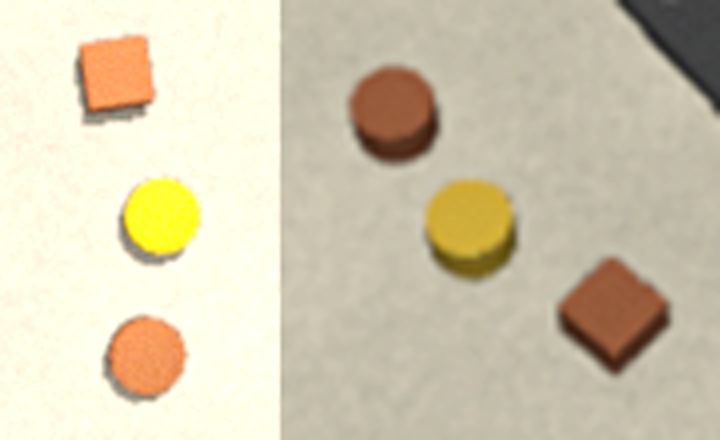

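The slug stands unmoved at top raw (296,289), and its neighbours haven't moved either. So the fingers closed without touching it. I'll check where the tips really are against the commanded TCP.

Run:
```python
from h import *
def proj(n,X):
    c=get_calibration(n);v=np.array(c["R"])@X+c["t"];return v[:2]/v[2]*c["fx"]+[c["cx"],c["cy"]]
for z in(.0707,.08,.09,.10):
  for dy in(-.015,.015):
    p=proj("scene",[.5542,.1502+dy,z]);print(z,dy,(p-[240,130])*5, proj("top",[.5542,.1502+dy,z]))
f=cv2.imread("raw2.png")
cv2.imwrite("pics/c5.png",cv2.convertScaleAbs(cv2.resize(f[180:310,110:310],None,fx=4,fy=4,interpolation=cv2.INTER_CUBIC),alpha=2.2))
st("tcp_pos","eef_rot","opening","joint_positions")
```

```text
0.0707 -0.015 [307.36220045 206.81335812] [205.54969603 246.77918988]
0.0707 0.015 [353.88714125 176.9016644 ] [189.9923963  246.47704756]
0.08 -0.015 [307.93125648 195.59806905] [204.78733628 246.51319072]
0.08 0.015 [354.80550503 165.55823355] [189.03503824 246.20694371]
0.09 -0.015 [308.55298465 183.34468668] [203.94611614 246.21967594]
0.09 0.015 [355.80873075 153.16660636] [187.97861411 245.90888988]
0.1 -0.015 [309.1851607  170.88539125] [203.08174097 245.91808201]
0.1 0.015 [356.82866292 140.56862468] [186.89307357 245.6026213 ]
('clock', np.float64(7.8167)) ('tcp_pos', array([0.5535, 0.1501, 0.1587])) ('eef_rot', array([ 2.0e-04,  1.0e+00, -0.0e+00, -1.1e-03])) ('opening', np.float64(0.0298)) ('joint_positions', array([ 0.1496,  0.4679,  1.7366, -0.    ,  0.9393,  1.7204]))
```

View pics/c5.png

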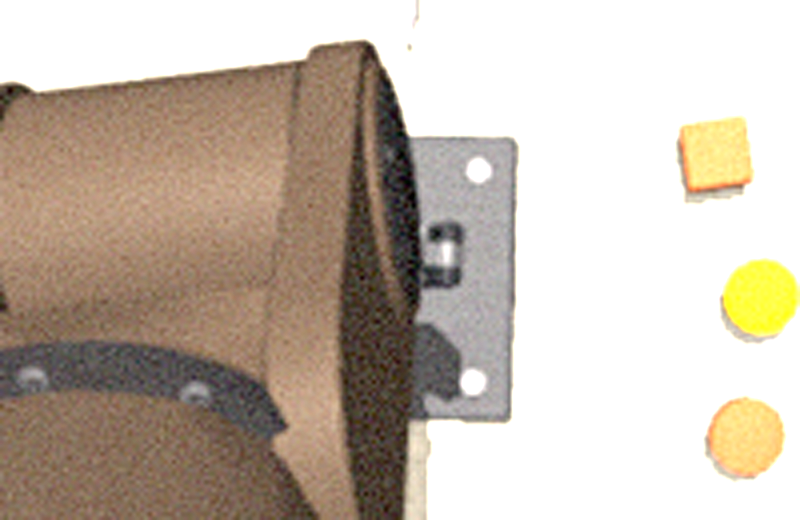

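The arm hides the tips in the top view. In the scene crop they look higher than the TCP says. I'll go back to the slug, close there and look from the side before lifting.

Run:
```python
from h import *
S=np.array([.4746,-.0463])
a=-np.pi/2
command_gripper(.06)
move_ptp([*S,.12],down(a))
r=move_linear([*S,.006],vel=.12,f_stop=15);print(r);st("tcp_pos","opening","wrist_force","eef_rot")
g=grab_frame("scene")[:,:,::-1];c=g[150:240,170:290]
command_gripper(.03,40);st("opening","grasp_force","wrist_force")
g=grab_frame("scene")[:,:,::-1];c=np.hstack([c,g[150:240,170:290]])
cv2.imwrite("pics/c6.png",cv2.convertScaleAbs(cv2.resize(c,(800,300),interpolation=cv2.INTER_CUBIC),alpha=2.2))
```

```text
False
('clock', np.float64(10.1833)) ('tcp_pos', array([ 0.4749, -0.0462,  0.0065])) ('opening', np.float64(0.0601)) ('wrist_force', array([ 0.8499, -0.2724,  0.2262])) ('eef_rot', array([1.e-04, 1.e+00, 2.e-04, 4.e-04]))
('clock', np.float64(10.6333)) ('opening', np.float64(0.0301)) ('grasp_force', np.float64(0.0)) ('wrist_force', array([ 0.3841,  0.1608, -0.696 ]))
```

View pics/c6.png

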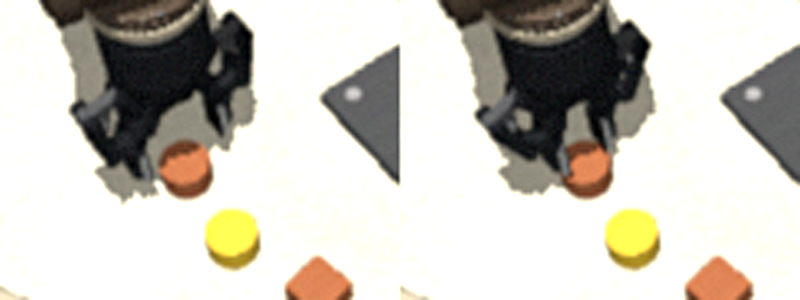

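The tips hover at or above the slug's top edge (right panel, tips at (570,175) and (605,150)), which puts them about 1–2 cm higher than nominal. I'll open and feel for the bench with a light force stop.

Run:
```python
from h import *
S=np.array([.4746,-.0463])
command_gripper(.06)
try: r=move_linear([*S,-.014],vel=.04,f_stop=5)
except Unreachable as e: print("unreach",e); r=None
print(r);st("tcp_pos","wrist_force")
z=read_state()["tcp_pos"][2]
if r:
    move_linear([*S,z+.006],vel=.05)
command_gripper(.03,40);st("opening","grasp_force","wrist_force","tcp_pos")
```

```text
False
('clock', np.float64(11.7333)) ('tcp_pos', array([ 0.4746, -0.0463, -0.0141])) ('wrist_force', array([ 0.101 , -0.4074,  0.6348]))
('clock', np.float64(12.0667)) ('opening', np.float64(0.0381)) ('grasp_force', np.float64(39.4786)) ('wrist_force', array([-0.0558,  1.0007,  4.9334])) ('tcp_pos', array([ 0.4747, -0.0463, -0.0135]))
```

Run:
```python
from h import *
S=np.array([.4746,-.0463]);T=np.array([.5538,.1507]);a=-np.pi/2
move_linear([*S,.13],vel=.2);st("opening","grasp_force","wrist_force")
move_ptp([*T,.13],down(a))
move_linear([*T,.045],vel=.15);st("opening","grasp_force","tcp_pos")
r=move_linear([*T,.024],vel=.03,f_stop=6);print(r);st("opening","tcp_pos","wrist_force")
c=grab_frame("scene")[:,:,::-1][130:230,240:390]
cv2.imwrite("pics/c7.png",cv2.convertScaleAbs(cv2.resize(c,None,fx=4,fy=4,interpolation=cv2.INTER_CUBIC),alpha=2))
```

```text
('clock', np.float64(12.9333)) ('opening', np.float64(0.0381)) ('grasp_force', np.float64(40.5571)) ('wrist_force', array([-0.6902, -0.4356, -4.101 ]))
('clock', np.float64(14.5083)) ('opening', np.float64(0.0381)) ('grasp_force', np.float64(40.581)) ('tcp_pos', array([0.5543, 0.1503, 0.0457]))
True
('clock', np.float64(15.0667)) ('opening', np.float64(0.0378)) ('tcp_pos', array([0.5538, 0.1508, 0.0285])) ('wrist_force', array([-1.3083, -0.281 ,  5.6738]))
```

View pics/c7.png

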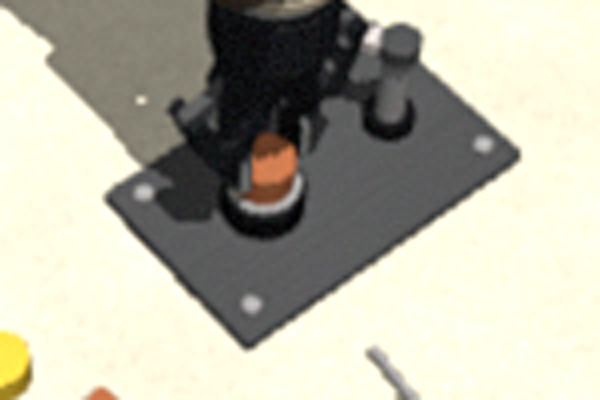

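The slug stands on the disc at crop (270,170), and contact came at the expected height. Releasing and measuring.

Run:
```python
from h import *
T=np.array([.5538,.1507]);D=np.array([.5328,-.287])
command_gripper(.062)
move_linear([*T,.15],vel=.2)
a=best([*D,.13],np.radians(51));print(a);
move_ptp([*D,.13],down(a));st("joint_positions")
f=cv2.cvtColor(grab_frame("top"),cv2.COLOR_RGB2BGR);cv2.imwrite("raw4.png",f)
g=cv2.cvtColor(grab_frame("scene"),cv2.COLOR_RGB2BGR);cv2.imwrite("raw4s.png",g)
b,n=blob(f,(180,220,225,270),(0,110,60),(15,255,255));print(b,n,ray("top",b,.067))
b,n=blob(g,(290,325,155,190),(0,80,30),(15,255,255));print(b,n,ray("scene",b,.0575))
```

```text
0.8901179185171081
('clock', np.float64(18.9417)) ('joint_positions', array([-0.6027,  0.5425,  1.687 ,  0.    ,  0.9123, -1.4928]))
[198.16332378 247.05730659] 349 [0.55357126 0.15007223 0.067     ]
[305.52301255 171.37238494] 239 [0.5532425 0.1496346 0.0575   ]
```

The slug is about 1 mm from the table centre in both cameras. Now the dial.

Run:
```python
from h import *
D=np.array([.5328,-.287]);a=.8901
r=move_linear([*D,.050],vel=.08,f_stop=5);print(r);st("tcp_pos","wrist_force")
command_gripper(.008,40);st("opening","grasp_force","wrist_force","tcp_pos")
q=np.array(read_state()["joint_positions"]);p=read_state()["tcp_pos"]
q2=solve_ik(p,down(a-np.radians(60)));print(np.round(np.array(q2)-q,3))
if read_state()["grasp_force"]>10:
    for k in np.linspace(0,1,6)[1:]: movej(list(q+k*(np.array(q2)-q)))
    st("opening","grasp_force","wrist_force","moment","joint_positions")
```

```text
False
('clock', np.float64(20.1917)) ('tcp_pos', array([ 0.533 , -0.2871,  0.0505])) ('wrist_force', array([ 0.3874, -0.2164,  0.0401]))
('clock', np.float64(20.675)) ('opening', np.float64(0.0147)) ('grasp_force', np.float64(42.164)) ('wrist_force', array([2.0499, 5.6468, 3.9394])) ('tcp_pos', array([ 0.5333, -0.2864,  0.0505]))
[ 0.000e+00  0.000e+00 -0.000e+00 -1.000e-03  1.000e-03  1.049e+00]
('clock', np.float64(22.2583)) ('opening', np.float64(0.015)) ('grasp_force', np.float64(41.4462)) ('wrist_force', array([ 6.3249,  4.8131, -1.3686])) ('moment', array([ 0.8594, -1.0626, -0.0083])) ('joint_positions', array([-6.0090e-01,  6.4730e-01,  1.7459e+00,  1.6000e-03,  7.4720e-01,
       -4.4860e-01]))
```

Run:
```python
from h import *
command_gripper(.06)
p=read_state()["tcp_pos"];move_linear([*p[:2],.16],vel=.2)
P=np.array([.5525,.2607]);th=np.radians(-144.6);X=P+.11*np.array([np.cos(th),np.sin(th)])
a=best([*X,.18],th+np.pi/2)
move_ptp([*X,.18],down(a))
q=solve_ik([*(P+[0,-.11]),.1],down(a+np.radians(55)));print(a,X,q is not None and np.round(q,2));st("joint_positions")
f=grab_frame("top")[:,:,::-1]
cv2.imwrite("pics/c8.png",cv2.convertScaleAbs(cv2.resize(f[203:321,352:474],None,fx=5,fy=5,interpolation=cv2.INTER_CUBIC),alpha=1.6))
```

```text
-0.9529497715889037 [0.46283594 0.19697907] [ 0.15  0.54  1.79 -0.    0.81  0.14]
('clock', np.float64(25.2417)) ('joint_positions', array([ 2.7000e-01,  3.4720e-01,  1.8803e+00, -1.0000e-04,  9.1440e-01,
        1.2232e+00]))
```

View pics/c8.png

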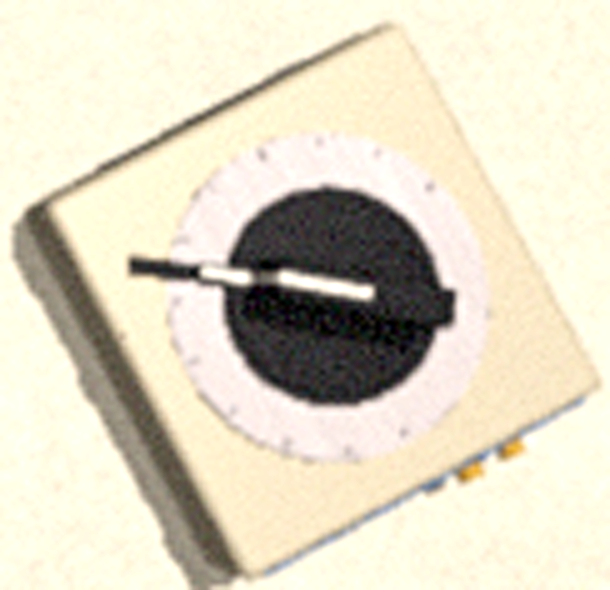

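The pointer nose at (200,272) lines up with the index bar's inner end at (193,270), so the dial is set. Next is the probe arm: straddle the peg loosely and follow the arc to the stop.

Run:
```python
from h import *
P=np.array([.5525,.2607]);a0=-0.9529497715889037;t0=np.radians(-144.6)
pos=lambda d:[*(P+.11*np.array([np.cos(t0+d),np.sin(t0+d)])),.094]
command_gripper(.04)
r=move_linear(pos(0),vel=.1,f_stop=4);print(r);st("tcp_pos","wrist_force")
if not r:
    command_gripper(.022);st("opening","grasp_force","wrist_force")
    for d in np.linspace(0,.9,7)[1:]:
        if move_linear(pos(d),down(a0+d),vel=.08,f_stop=10): print("stop",d);break
    else:
        for d in np.arange(.93,1.12,.03):
            if move_linear(pos(d),down(a0+d),vel=.03,f_stop=6): print("stop",d);break
    st("tcp_pos","wrist_force")
```

```text
False
('clock', np.float64(26.6333)) ('tcp_pos', array([0.4631, 0.1971, 0.0944])) ('wrist_force', array([-0.5896,  0.3211,  0.0522]))
('clock', np.float64(26.95)) ('opening', np.float64(0.0222)) ('grasp_force', np.float64(0.0)) ('wrist_force', array([-0.1807, -0.5709, -0.3823]))
stop 1.02
('clock', np.float64(30.0833)) ('tcp_pos', array([0.5568, 0.151 , 0.0933])) ('wrist_force', array([-2.3573,  0.5493,  1.3432]))
```

Run:
```python
from h import *
command_gripper(.032)
p=read_state()["tcp_pos"];move_linear([*p[:2],.18],vel=.12)
move_ptp([.45,-.12,.25],down(best([.45,-.12,.25],np.pi/2)));st("wrist_force")
f=grab_frame("top")[:,:,::-1];g=grab_frame("scene")[:,:,::-1]
c=np.hstack([f[200:310,115:245],cv2.resize(g[120:220,250:380],(130,110))])
cv2.imwrite("pics/c9.png",cv2.convertScaleAbs(cv2.resize(c,(780,330),interpolation=cv2.INTER_CUBIC),alpha=1.7))
```

```text
('clock', np.float64(32.3667)) ('wrist_force', array([ 1.2878, -0.5791,  0.1856]))
```

View pics/c9.png

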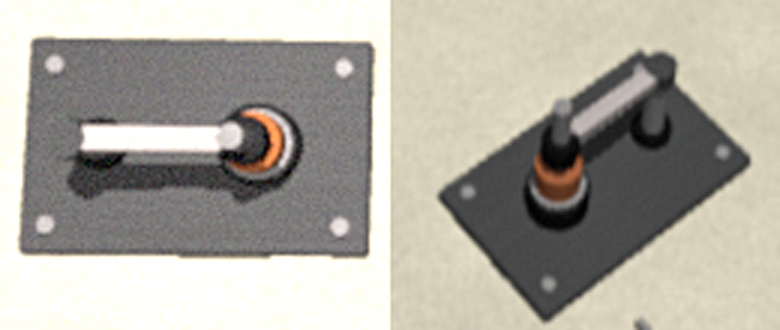

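The probe is over the slug, which stands upright on the disc. The peg top is at crop (230,135), which is raw (191.7,245). I'll check the angle and hand in.

Run:
```python
from h import *
X=ray("top",(115+230/3,200+135/3),.134);P=np.array([.5525,.2607]);v=X[:2]-P
s=np.radians(-89.3)-np.arctan2(v[1],v[0]);print(X,np.linalg.norm(v),"swing",s)
if abs(s)<.05: print(job_done());st()
```

```text
[0.55360612 0.14982024 0.134     ] 0.11088527322553367 swing 0.0022418222944811106
the job is handed in; nothing more can be done
None
the job is handed in; nothing more can be done
```

I handed the job in at about 32 s of robot time: the slug stands about 1 mm from the table centre, the dial pointer lines up with the index bar, and the probe arm is against its stop over the slug (about 0.002 rad by the camera). My first two tries to grasp the slug closed above it because the fingertips sat higher than I had allowed for, but nothing was disturbed.

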